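Slide the pedal brace home to its click

TASK

Secure the red pedal in the open flight case: with the fingertips push the brace bar along its rails towards the pedal until its roller rides over the ramp of the catch and clicks into the hollow. Stop at the click - do not force the brace out past the catch or shove the pedal - then take the hand clear. Push gently, do not grip or lift anything, and leave the pedal and everything else where it is.

Things in the scene. Friction and masses are not known exactly. Their poses are not given: they have to be found in the camera images.
- case: Flight-style pedal case fixed on the bench: base 440 (its x) x 260 (y) x 85 mm high, walls 8 mm, padded inner floor 12 mm up. Origin: centre of the underside. x runs along the long side, away from the robot towards the pedal; y to the left. The open lid stands on the right (-y) long side, leaning outward, up to 330 mm high. Rails (20 mm wide, tops 42 mm up) run along both long walls inside.
- brace (a joint): Travel of the brace along the rails in the case's +x direction, in m: 0 at its near stop (brace centre at case x = -115 mm), 0.18 at the far stop. Running friction 1 to 2 N; it stays where it is left.
- brace_face (a point): Middle of the flat near face of the brace, the face to push: a plain bar across the case, 24 mm thick along x (plus a 6 mm rubber pad on the far side), 198 mm long along y between black end shoes 52 mm long along x. It reaches from 42 to 74 mm above the bench; this point is 58 mm up, 12 mm nearer than the roller's axis. Behind it the case is empty but for small things on the floor, below 36 mm.
- brace_roller (a point): Point on the left rail's top straight below the axis of the sprung steel roller (10 mm diameter) in the brace's left shoe; moves along with the brace. Its spring presses down with about 4 N on the rail and 7 to 9 N when raised.
- catch: Dark steel catch, 28 x 9 mm, on the left rail. Origin: on the rail's top below the seated roller's axis; x is the case's x. A ramp from -13 mm rises to a crest 3.5 mm high at -5.6, then the hollow at 0, then a steep back 6 mm high at +6.4. Pushing takes 3 to 6 N up the ramp; past the crest the force drops to none as the roller falls in and draws the brace on by about 5 mm; against the back it rises past 7 N.
- pedal_face (a point): Middle of the near face of the red chorus pedal (129 mm along the case's x, 73 mm wide, about 60 mm high, 0.4 kg, standing loose on the case floor), 34 mm above the bench. With the roller seated the brace's rubber pad stops about 4 mm short of this face.
- glass_slide: Glass slide tube standing on end on the bench, 25 mm diameter, 65 mm high; a bystander. Origin: centre of the underside.
- hex_keys: Folding steel hex key set, 104 x 28 x 18 mm, on the bench; a bystander. Origin: centre of the underside.
- pick_holder: Black plastic pick holder, 58 x 40 x 18 mm, on the bench; a bystander. Origin: centre of the underside.
- string_winder: Grey plastic string winder, 105 mm long, 46 mm high, on the bench; a bystander. Origin: centre of the underside.
- screw_tin: Round steel tin, 60 mm diameter, 34 mm high, on the bench; a bystander. Origin: centre of the underside.
- screwdriver: Screwdriver lying on the bench; a bystander.
- battery: Block battery, 45 x 26.5 x 17.5 mm, lying loose on the case floor on the near side of the brace; a bystander. Origin: centre of the underside.
- tuner: Clip-on tuner, 52 x 34 x 22 mm, lying loose on the case floor on the near side of the brace; a bystander. Origin: centre of the underside.

How it is judged:
By the outcome, as a careful person would: the job done as asked, in the order asked, and still so for the second after the job is handed in, with the robot touching nothing.
It also fails if it takes over 51 s, if anything falls off the work surface, if the arm or the gripper's body presses on something with over 40 N, if the wrist force passes 120 N, or if a joint passes its speed limit or range.

ROBOT

A 7-joint arm with a two-finger parallel gripper is mounted at the origin on the work surface. World frame = base frame: x ahead of the robot, y to its left, z up, the work surface at z = 0. Lengths are in m, angles in rad, forces in N, time in s.
With the tool pointing down it reaches from about 0.4 to 0.85 m from the base axis. Payload 10.4 kg.
Tool frame: the origin (TCP) lies at the centre of the arm's flange, where the gripper is bolted on; the fingertips stand 182 mm ahead of it and the grasp point (between the pads) lies 164 mm ahead of it; z points along the fingers, y is the line along which they close (so a half turn about z gives the same grasp; the last joint's range is limited). The gripper opens to 87 mm and grips with 3 to 60 N. Pads are 19 mm wide; open, the fingers measure 117 mm over their backs; the gripper's body (75 mm by 190 mm) begins 51 mm behind the grasp point.
Start: joints at [1.087, 0.332, -0.065, 1.46, 0.022, 1.35, -0.088], TCP at [0.278, -0.56, 0.405] pointing down, gripper open.
Joint ranges: [-2.6, 2.6], [-0.5, 2.12], [-1.47, 1.34], [0.16, 2.42], [-1.27, 4.41], [0.06, 2.06], [-2.6, 2.6]. Speed limits (rad/s): [2.22, 2.22, 2.79, 2.79, 3.14, 3.14, 3.14].

INTERFACE

Orientations are given as a unit quaternion [x, y, z, w].
In Python, from bench import r, eyes, job gives the robot as it stands. The module is installed in compiled form; this text tells all that it offers.
- The arm moves only by the shell command python3 -m inch 'ROWS' [OPENING] [FORCE]. ROWS is JSON, a list of rows, each a list of 6 numbers: the shift along the tool's x, y, z normalised to -1 to 1, where 1 is 4 cm, then the turn, a rotation vector about the tool's x, y, z normalised to -1 to 1, where 1 is 0.12 rad. In form: [[x, y, z, wx, wy, wz], ...]. A call has exactly 5 rows; each row shifts and turns the commanded pose from where the row before left it, along the tool's axes as they then stand; what a row does not reach is not made up. A row lasts 1/12 s, in which the tool goes at most 41.7 mm and 7.16 degrees, less where a joint would pass 70% of its speed; a pose out of reach is approached as far as the arm can. A call with a number of a shift or a turn outside -1 to 1 is refused whole. A call with a gripper value outside its range is refused whole. OPENING is the gripper command: -1 is shut, 1 is fully open, values between are in proportion, set as the call begins (- or left out, the last holds). The fingers move at their own pace and stop on an object; FORCE is the grip in N (left out, the last holds). Time passes only in rows, so rows that do not move let the fingers close, or fill a call up. It gives the time, the measured TCP pose, the force, the opening and the grip force at its end, in the units of the state.
- r.read_state(): the state, without advancing time (a new reading comes with each control period).
- eyes.camera(name): name is "side" or "top" or "wrist"; returns a dict with "pixels" (420x560x3 uint8, red, green, blue), "fx", "fy", "cx", "cy" (pixels), "extrinsics" (4x4, takes a point from camera to world coordinates). Camera axes: x right, y down, z forward; pixel columns grow to the right and rows downward; lengths in m; the calibration is good to about 2 mm. The wrist camera is an equidistant fisheye: a pixel r from the principal point sees the ray r / f radians off the axis. A picture is of the moment at which its call begins. There is no depth.
- job.close_job(): hands the job in; it is judged then, once.
The state is a dict: "time": time; "joint_positions": joint angles; "joint_vel": joint speeds; "joint_torque": joint torques, N m; "ee_pos": TCP position; "eef_rot": TCP orientation; "ft_force": force on the tool from outside, world axes, zero at the start; "torque": the same for the moment, N m; "width": finger opening in m; "grip_force": force on a finger pad.
Only numpy, scipy, OpenCV 4.12 (cv2) and the standard library are available. Lean on these libraries where they do the work, as an engineer would, in place of code of your own. Each camera call takes 0.05 s, during which the arm holds its last target. There are 200 camera calls.

## Working session

There is one attempt and no reset: what is moved stays moved. The work goes in short steps, Python scripts to look and compute and a shell command to move; the robot and the scene stay as the last step left them, time stands still between calls to the robot, and variables do not carry over. Pictures are saved under pics/ and viewed, at most 10 in all, crops included, and the job is handed in when it is done.

```bash
mkdir -p pics
cat > h.py <<'E'
import numpy as np, cv2
from bench import r, eyes, job
def snap(n,f):
    c=eyes.camera(n); cv2.imwrite(f'pics/{f}.png',c['pixels'][:,:,::-1]); np.savez(f'pics/{f}.npz',**{k:np.array(v) for k,v in c.items()})
    return c
def ray(f,u,v):
    c=np.load(f'pics/{f}.npz'); E=c['extrinsics']
    d=np.array([(u-c['cx'])/c['fx'],(v-c['cy'])/c['fy'],1]); return E[:3,3],E[:3,:3]@d
def onz(f,u,v,z):
    o,d=ray(f,u,v); return o+d*(z-o[2])/d[2]
def proj(f,p):
    c=np.load(f'pics/{f}.npz'); q=np.linalg.inv(c['extrinsics'])@np.append(p,1); return c['fx']*q[0]/q[2]+c['cx'],c['fy']*q[1]/q[2]+c['cy']
E
python3 - <<'E'
from h import *
a=snap('top','top0'); b=snap('side','side0')
for c in (a,b): print(c['fx'],c['extrinsics'].round(3).tolist())
im=np.vstack([cv2.imread('pics/top0.png')]);cv2.imwrite('pics/top0b.png',cv2.resize(im,(800,600)))
s=r.read_state(); print(s['time'],s['ee_pos'],s['eef_rot'],s['ft_force'],s['width'])
E
```

```text
427.6878760339981 [[-0.021, -0.981, 0.191, 0.323], [-1.0, 0.021, -0.004, -0.022], [0.0, -0.191, -0.982, 1.188], [0.0, 0.0, 0.0, 1.0]]
379.7749912251241 [[-0.025, 0.862, -0.507, 1.009], [1.0, 0.015, -0.024, 0.001], [-0.013, -0.507, -0.862, 0.868], [0.0, 0.0, 0.0, 1.0]]
0.1 [ 0.27785302 -0.55972808  0.40406324] [ 9.73575865e-01  2.28362993e-01 -1.88442477e-04 -5.85922061e-04] [-0.2385686   0.07361405  0.50712986] 0.08718513265834245
```

View pics/top0b.png

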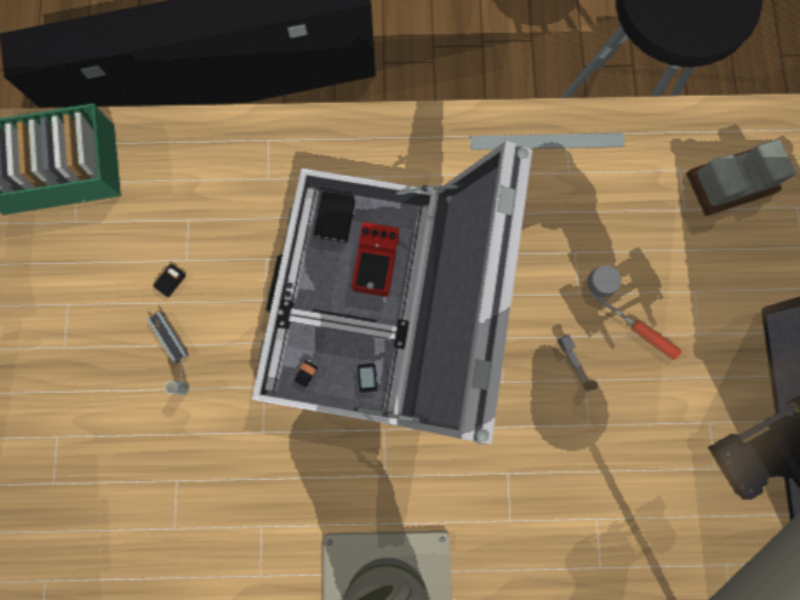

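View pics/side0.png

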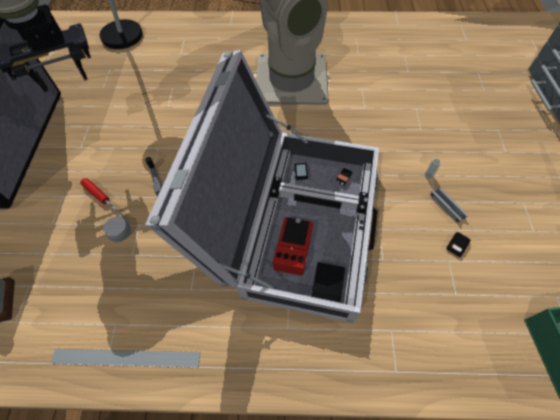

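The top view shows the case at about (255–440, 170–420) in the 800 px picture, with the brace from (283,315) to (401,333) and the pedal near face at about (371,293). The side view agrees. Next, an enlarged crop.

Run:
```python
from h import *
a=cv2.imread('pics/top0.png')[112:302,172:312]
b=cv2.imread('pics/side0.png')[125:320,235:390]
a=cv2.resize(a,None,fx=3,fy=3,interpolation=cv2.INTER_CUBIC);b=cv2.resize(b,None,fx=2.4,fy=2.4,interpolation=cv2.INTER_CUBIC)
o=np.zeros((600,800,3),np.uint8);o[:a.shape[0],:a.shape[1]]=a;o[:b.shape[0],424:424+b.shape[1]]=b
cv2.imwrite('pics/crop0.png',o)
```

```text
(no output)
```

View pics/crop0.png

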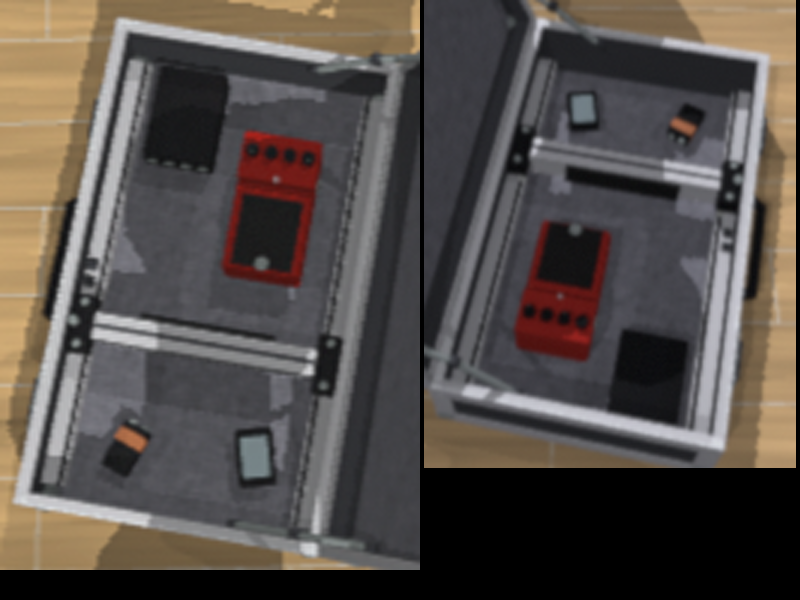

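The crop shows the top-view rim corners at (118,20), (15,500) and (312,552), and the brace's near top edge from (92,340) to (312,372). The catch is at about (90,272), just ahead of the left shoe at (80,322). The pedal's near edge runs from (225,275) to (300,287).

Run:
```python
from h import *
T=lambda u,v,z:onz('top0',172+u/3,112+v/3,z)
S=lambda u,v,z:onz('side0',235+(u-424)/2.4,125+v/2.4,z)
FL,NL,NR=T(118,20,.085),T(15,500,.085),T(312,552,.085)
print(FL,NL,NR,np.linalg.norm(FL-NL),np.linalg.norm(NR-NL))
d=FL-NL; print('yaw',np.arctan2(d[1],d[0]),'w',np.arctan2(NL[0]-NR[0],NR[1]-NL[1])+0)
sfl,snl,sfr=S(724,445,.085),S(767,58,.085),S(432,388,.085)
print('side',sfl,snl,sfr); e=sfl-snl; print(np.arctan2(e[1],e[0]),np.linalg.norm(e))
yaw=np.arctan2(d[1],d[0]); X=np.array([np.cos(yaw),np.sin(yaw),0]);Y=np.array([-X[1],X[0],0])
c=(FL+NL)/2-Y*.13; c[2]=0
print('case c',c)
def loc(n,p): q=p-c; print(n,(q@X).round(4),(q@Y).round(4),'world',p.round(4))
loc('brL',T(92,340,.074));loc('brR',T(312,372,.074));loc('catch',T(90,272,.046))
loc('shoeL front',T(88,296,.07));loc('shoeL back',T(78,352,.07))
loc('pedal L',T(225,275,.03));loc('pedal R',T(300,287,.03))
loc('S brL',S(722,172,.074));loc('S brR',S(535,145,.074));loc('S catch',S(728,232,.046))
loc('bat',T(127,447,.03));loc('tun',T(255,457,.034));loc('lid top',T(420,80,.2))
```

```text
[0.79175374 0.14751359 0.085     ] [0.36068783 0.23144497 0.085     ] [ 0.31210632 -0.01971427  0.085     ] 0.4391609039970933 0.2558146294940298
yaw -0.19230061458502307 w 2.9505231483018783
side [0.79025592 0.14895383 0.085     ] [0.36472503 0.23003513 0.085     ] [ 0.74480289 -0.10625964  0.085     ]
-0.18828454105632159 0.43318668992979553
case c [0.5513755  0.06187555 0.        ]
brL -0.0726 0.0956 world [0.4984 0.1696 0.074 ]
brR -0.0675 -0.0995 world [ 0.4661 -0.0229  0.074 ]
catch -0.0082 0.1157 world [0.5654 0.177  0.046 ]
shoeL front -0.034 0.1079 world [0.5386 0.1743 0.07  ]
shoeL back -0.0846 0.1064 world [0.4886 0.1825 0.07  ]
pedal L 0.013 -0.0041 world [0.5633 0.0554 0.03  ]
pedal R 0.0137 -0.0742 world [ 0.5506 -0.0135  0.03  ]
S brL -0.0655 0.0991 world [0.506  0.1716 0.074 ]
S brR -0.0584 -0.0959 world [ 0.4757 -0.0211  0.074 ]
S catch -0.013 0.1158 world [0.5607 0.178  0.046 ]
bat -0.1571 0.0537 world [0.4075 0.1446 0.03  ]
tun -0.1465 -0.0614 world [0.3958 0.0296 0.034 ]
lid top 0.1661 -0.1481 world [ 0.6861 -0.1152  0.2   ]
```

```bash
python3 -m inch '[[0,0,-0.9,0,0,1],[0,0,-0.9,0,0,1],[0,0,-0.9,0,0,1],[0,0,-0.9,0,0,1],[0,0,-0.9,0,0,1]]' -1 5
python3 -m inch '[[0,-0.9,0,0,0,0.42],[0,-0.9,0,0,0,0],[0,-0.9,0,0,0,0],[0,-0.9,0,0,0,0],[0,-0.9,0,0,0,0]]'
cat >> h.py <<'E'
C=np.array([.5514,.0619,0]); YAW=-.19
def st():
    from scipy.spatial.transform import Rotation as R
    s=r.read_state(); M=R.from_quat(s['eef_rot']).as_matrix(); t=s['ee_pos']+.182*M[:,2]
    X=np.array([np.cos(YAW),np.sin(YAW),0]);Y=np.array([-X[1],X[0],0])
    print('t',s['time'],'tip local',((t-C)@X).round(4),((t-C)@Y).round(4),t[2].round(4),'yaw',np.arctan2(M[1,0],M[0,0]).round(4),'zax',M[:,2].round(3),'F',(s['ft_force']@X).round(2),(s['ft_force']@Y).round(2),s['ft_force'][2].round(2),'q7',s['joint_positions'][6].round(2),s['width'].round(3))
E
python3 -c "
from h import *;st()"
```

```text
time: 0.52
ee_pos: [0.2777, -0.5595, 0.5863]
eef_rot: [0.997, -0.073, -0.0, -0.0]
ft_force: [-0.3, -1.4, -0.1]
width: 0.0615
grip_force: 0.0
time: 0.93
ee_pos: [0.3101, -0.381, 0.5844]
eef_rot: [0.996, -0.095, -0.0, -0.0]
ft_force: [0.9, -0.4, 0.2]
width: 0.0285
grip_force: 0.0Traceback (most recent call last):
  File "<string>", line 2, in <module>
    from h import *;st()
                    ~~^^
  File "h.py", line 18, in st
    print('t',s['time'],'tip local',((t-C)@X).round(4),((t-C)@Y).round(4),t[2].round(4),'yaw',np.arctan2(M[1,0],M[0,0]).round(4),'zax',M[:,2].round(3),'F',(s['ft_force']@X).round(2),(s['ft_force']@Y).round(2),s['ft_force'][2].round(2),'q7',s['joint_positions'][6].round(2),s['width'].round(3))
                                                                                                                                                                                                                                                                                 ^^^^^^^^^^^^^^^^
AttributeError: 'float' object has no attribute 'round'
```

```bash
sed -i "s/s\['width'\].round(3)/round(s['width'],3)/" h.py
python3 -m inch '[[0.1,-1,0,0,0,0],[0.1,-1,0,0,0,0],[0.1,-1,0,0,0,0],[0.1,-1,0,0,0,0],[0.1,-1,0,0,0,0]]' >/dev/null
python3 -m inch '[[0.1,-1,0,0,0,0],[0.1,-1,0,0,0,0],[0.1,-1,0,0,0,0],[0.1,-1,0,0,0,0],[0.1,-1,0,0,0,0]]' >/dev/null
python3 -m inch '[[0,-1,0,0,0,0],[0,-1,0,0,0,0],[0,0,0.8,0,0,0],[0,0,1,0,0,0],[0,0,1,0,0,0]]'
python3 -c "
from h import *;st()"
```

```text
time: 2.18
ee_pos: [0.4396, 0.0819, 0.4715]
eef_rot: [0.996, -0.094, 0.001, 0.0]
ft_force: [1.0, -0.6, -0.7]
width: 0.0006
grip_force: 0.0
t 2.1833 tip local -0.1133 -0.0014 0.2895 yaw -0.1879 zax [ 0.001 -0.    -1.   ] F 1.07 -0.42 -0.7 q7 -1.99 0.001
```

```bash
python3 -m inch '[[0,0,1,0,0,0],[0,0,1,0,0,0],[0,0,1,0,0,0],[0,0,0.8,0,0,0],[0,0,0.5,0,0,0]]' >/dev/null
python3 -c "
from h import *;st();
c=snap('wrist','w1');snap('side','s1');print(c['fx'],c['cx'],c['cy'],c['extrinsics'].round(3))
a=cv2.imread('pics/w1.png');b=cv2.resize(cv2.imread('pics/s1.png')[125:320,235:390],None,fx=1.5,fy=1.5,interpolation=2)
o=np.zeros((420,800,3),np.uint8);o[:,:560]=a;o[:b.shape[0],565:565+b.shape[1]]=b;cv2.imwrite('pics/w1b.png',o)"
```

```text
t 2.6 tip local -0.1152 -0.003 0.1152 yaw -0.1894 zax [-0.004 -0.    -1.   ] F -0.33 -0.43 -0.28 q7 -2.09 0.001
325.19226210127806 285.2577515792058 209.7811502187676 [[-0.188 -0.944 -0.271  0.512]
 [-0.982  0.181  0.051  0.067]
 [ 0.001  0.276 -0.961  0.278]
 [ 0.     0.     0.     1.   ]]
```

View pics/w1b.png

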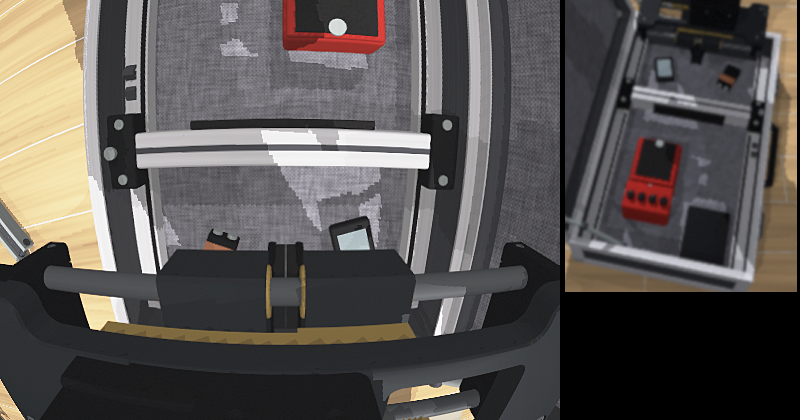

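The wrist view shows the brace's near top edge at about row 167, the left shoe at (112–140, 115–188) and the catch at (130, 66–98). The closed fingers stand well behind the brace, clear of the battery and tuner.

```bash
cat >> h.py <<'E'
def fz(f,u,v,z):
    c=np.load(f'pics/{f}.npz'); E=c['extrinsics']; dx,dy=u-c['cx'],v-c['cy']; q=np.hypot(dx,dy); a=q/c['fx']
    d=E[:3,:3]@np.array([np.sin(a)*dx/q,np.sin(a)*dy/q,np.cos(a)]); p=E[:3,3]+d*(z-E[2,3])/d[2]-C
    return (p@np.array([np.cos(YAW),np.sin(YAW),0])).round(4),(p@np.array([-np.sin(YAW),np.cos(YAW),0])).round(4)
E
python3 -c "
from h import *
for n,u,v,z in [('near edge',283,167,.074),('nearL',140,168,.074),('far edge',283,131,.074),('shoe front',125,115,.07),('shoe back',125,188,.07),('catch far',130,66,.046),('catch near',130,98,.043),('ped',330,53,.04),('pedtop',338,40,.055)]: print(n,fz('w1',u,v,z))"
```

```text
near edge (np.float64(-0.0703), np.float64(-0.0009))
nearL (np.float64(-0.0691), np.float64(0.0958))
far edge (np.float64(-0.0476), np.float64(-0.0009))
shoe front (np.float64(-0.0323), np.float64(0.1071))
shoe back (np.float64(-0.0835), np.float64(0.1114))
catch far (np.float64(0.0064), np.float64(0.1148))
catch near (np.float64(-0.0184), np.float64(0.1165))
ped (np.float64(0.0096), np.float64(-0.0346))
pedtop (np.float64(0.0161), np.float64(-0.0381))
```

```bash
python3 -m inch '[[0,0,0.6,0,0,0],[0,0,0.6,0,0,0],[0,0,0.4,0,0,0],[0,0,0,0,0,0],[0,0,0,0,0,0]]' >/dev/null
python3 -c "
from h import *;st()"
python3 -m inch '[[0.2,0,0,0,0,0],[0.2,0,0,0,0,0],[0.15,0,0,0,0,0],[0.1,0,0,0,0,0],[0.05,0,0,0,0,0]]' >/dev/null
python3 -c "
from h import *;st()"
```

```text
t 3.1167 tip local -0.1128 -0.002 0.0558 yaw -0.1896 zax [ 0.  0. -1.] F -0.85 -0.47 0.24 q7 -2.17 0.0
t 3.5333 tip local -0.0841 -0.0022 0.0552 yaw -0.1902 zax [ 0.001  0.    -1.   ] F 0.35 -0.24 -0.31 q7 -2.17 0.0
```

```bash
python3 -m inch '[[0.03,0,0.05,0,0,0],[0.03,0,0.05,0,0,0],[0.03,0,0,0,0,0],[0.03,0,0,0,0,0],[0.03,0,0,0,0,0]]' >/dev/null
python3 -c "
from h import *;st()"
for i in 1 2 3; do python3 -m inch '[[0.03,0,0,0,0,0],[0.03,0,0,0,0,0],[0.03,0,0,0,0,0],[0.03,0,0,0,0,0],[0.03,0,0,0,0,0]]' >/dev/null
python3 -c "
from h import *;st()"; done
```

```text
t 3.95 tip local -0.0796 -0.0022 0.0505 yaw -0.1894 zax [-0.001 -0.    -1.   ] F -2.27 -1.3 0.28 q7 -2.18 0.0
t 4.3667 tip local -0.0732 -0.0023 0.0507 yaw -0.1896 zax [-0. -0. -1.] F -1.33 0.69 -0.72 q7 -2.18 0.0
t 4.7833 tip local -0.0671 -0.0023 0.0507 yaw -0.1897 zax [-0. -0. -1.] F -1.76 -0.79 -1.6 q7 -2.18 0.001
t 5.2 tip local -0.0611 -0.0023 0.0507 yaw -0.1896 zax [-0. -0. -1.] F -1.9 -0.73 -0.86 q7 -2.18 0.0
```

```bash
for i in 1 2; do python3 -m inch '[[0.03,0,0,0,0,0],[0.03,0,0,0,0,0],[0.03,0,0,0,0,0],[0.03,0,0,0,0,0],[0.03,0,0,0,0,0]]' >/dev/null
python3 -c "
from h import *;st()"; done
python3 -c "
from h import *
snap('wrist','w2');a=cv2.imread('pics/w2.png');cv2.imwrite('pics/w2b.png',cv2.resize(a[0:300,60:460],None,fx=2,fy=2,interpolation=2))"
```

```text
t 5.6167 tip local -0.0551 -0.0023 0.0507 yaw -0.1897 zax [ 0. -0. -1.] F -2.28 -0.76 -1.99 q7 -2.18 0.0
t 6.0333 tip local -0.049 -0.0022 0.0507 yaw -0.1897 zax [ 0. -0. -1.] F -2.79 -1.16 -0.52 q7 -2.18 0.0
```

View pics/w2b.png

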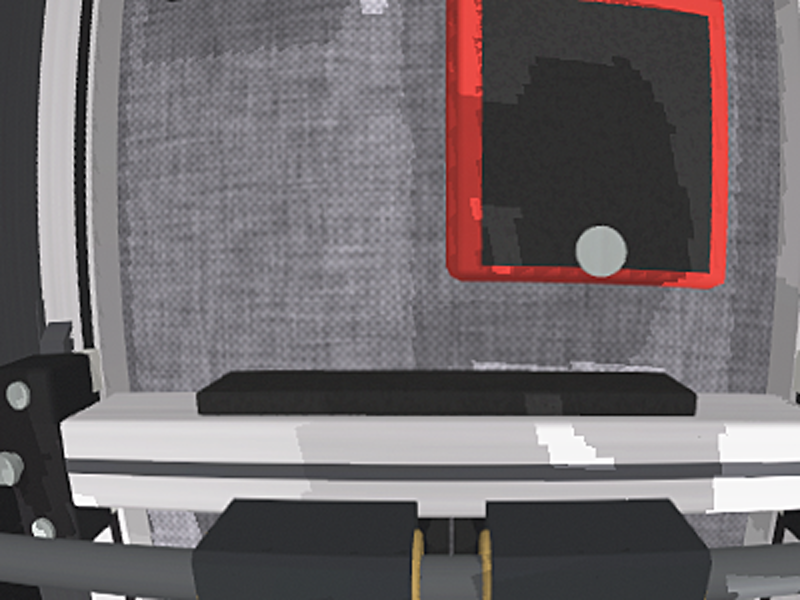

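The brace has moved along square to the rails. Its near edge is at crop row 512 and the pad front at row 372. The catch's far end still shows ahead of the left shoe at (60,325), and the pedal's near edge at row 285 hasn't been touched.

```bash
python3 -c "
from h import *
for n,u,v,z in [('near edge',290,256,.074),('shoe front',75,180,.065),('catch far',91,162,.048),('ped',350,143,.05),('pad',290,186,.07)]: print(n,fz('w2',u,v,z))"
```

```text
near edge (np.float64(-0.0363), np.float64(-0.0037))
shoe front (np.float64(0.0003), np.float64(0.1118))
catch far (np.float64(0.0075), np.float64(0.111))
ped (np.float64(0.0145), np.float64(-0.0343))
pad (np.float64(-0.0039), np.float64(-0.0036))
```

```bash
python3 -m inch '[[0.025,0,0,0,0,0],[0.025,0,0,0,0,0],[0.025,0,0,0,0,0],[0.025,0,0,0,0,0],[0,0,0,0,0,0]]' >/dev/null
python3 -c "
from h import *;st()"
for i in 1 2 3; do python3 -m inch '[[0.01,0,0,0,0,0],[0.01,0,0,0,0,0],[0.01,0,0,0,0,0],[0.01,0,0,0,0,0],[0,0,0,0,0,0]]' >/dev/null
python3 -c "
from h import *;st()"; done
```

```text
t 6.5 tip local -0.0448 -0.0021 0.0509 yaw -0.1897 zax [ 0.001  0.    -1.   ] F -0.34 -1.55 -1.29 q7 -2.18 0.0
t 6.9167 tip local -0.0436 -0.0021 0.0508 yaw -0.1895 zax [-0. -0. -1.] F -3.7 -1.34 2.02 q7 -2.18 0.001
t 7.3333 tip local -0.0419 -0.0021 0.0508 yaw -0.1895 zax [ 0.  0. -1.] F -2.74 0.06 3.3 q7 -2.18 0.0
t 7.75 tip local -0.0403 -0.0021 0.0508 yaw -0.1896 zax [ 0.  0. -1.] F -4.01 -0.17 3.07 q7 -2.18 0.001
```

```bash
for i in 1 2; do python3 -m inch '[[0.01,0,0,0,0,0],[0.01,0,0,0,0,0],[0.01,0,0,0,0,0],[0,0,0,0,0,0],[0,0,0,0,0,0]]' >/dev/null
python3 -c "
from h import *;st()"; done
```

```text
t 8.1667 tip local -0.0392 -0.0021 0.0507 yaw -0.1896 zax [ 0.  0. -1.] F -4.45 -0.68 3.16 q7 -2.18 0.0
t 8.5833 tip local -0.0378 -0.0021 0.0507 yaw -0.1896 zax [ 0.  0. -1.] F -3.42 0.16 2.61 q7 -2.18 0.0
```

```bash
python3 -m inch '[[0.01,0,0,0,0,0],[0.01,0,0,0,0,0],[0,0,0,0,0,0],[0,0,0,0,0,0],[0,0,0,0,0,0]]' >/dev/null
python3 -c "
from h import *;st()"
```

```text
t 9.0 tip local -0.037 -0.0021 0.0508 yaw -0.1896 zax [ 0.  0. -1.] F -1.97 1.46 1.39 q7 -2.18 0.0
```

```bash
python3 -m inch '[[0.01,0,0,0,0,0],[0.01,0,0,0,0,0],[0,0,0,0,0,0],[0,0,0,0,0,0],[0,0,0,0,0,0]]' >/dev/null
python3 -c "
from h import *;st()"
```

```text
t 9.4167 tip local -0.0362 -0.0023 0.0508 yaw -0.1897 zax [ 0. -0. -1.] F -1.27 1.06 -0.85 q7 -2.18 0.0
```

```bash
python3 -c "
from h import *
st();snap('wrist','w3');a=cv2.imread('pics/w3.png');cv2.imwrite('pics/w3b.png',cv2.resize(a[0:300,60:460],None,fx=2,fy=2,interpolation=2));st()"
```

```text
t 9.4167 tip local -0.0362 -0.0023 0.0508 yaw -0.1897 zax [ 0. -0. -1.] F -1.27 1.06 -0.85 q7 -2.18 0.0
t 9.4667 tip local -0.0362 -0.0023 0.0507 yaw -0.1897 zax [ 0. -0. -1.] F -0.46 0.7 0.03 q7 -2.18 0.001
```

View pics/w3b.png

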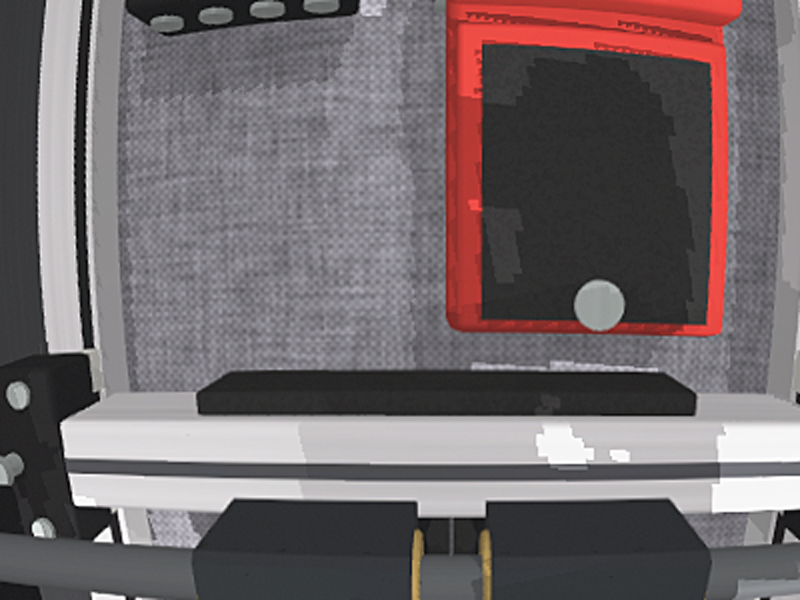

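The brace still sits in the same place against the fingers as before (pad front at row 372), about 9 mm from the pedal. So it's at the crest and hasn't dropped in yet.

```bash
cat >> h.py <<'E'
def gap(f):
    snap('wrist',f); g=lambda n:cv2.imread(f'pics/{n}.png',0)[170:262,150:230]
    m=cv2.matchTemplate(cv2.imread(f'pics/{f}.png',0)[130:262,150:230],g('w3')[12:78],cv2.TM_CCOEFF_NORMED)
    print('brace shift px', cv2.minMaxLoc(m)[3][1]-52, m.max().round(3)); st()
E
python3 -m inch '[[0.01,0,0,0,0,0],[0.01,0,0,0,0,0],[0,0,0,0,0,0],[0,0,0,0,0,0],[0,0,0,0,0,0]]' >/dev/null
python3 -c "
from h import *;gap('w4')"
```

```text
brace shift px 0 0.999
t 9.9333 tip local -0.0354 -0.0023 0.0507 yaw -0.1898 zax [ 0. -0. -1.] F -0.8 -0.29 0.0 q7 -2.18 0.0
```

```bash
python3 -m inch '[[0.01,0,0,0,0,0],[0.01,0,0,0,0,0],[0,0,0,0,0,0],[0,0,0,0,0,0],[0,0,0,0,0,0]]' >/dev/null
python3 -c "
from h import *;gap('w5')"
```

```text
brace shift px -9 0.983
t 10.4 tip local -0.0347 -0.0022 0.0508 yaw -0.1896 zax [ 0. -0. -1.] F -0.38 0.4 -0.31 q7 -2.18 0.001
```

The brace jumped 9 px (about 4.6 mm) ahead of the fingers with no force on them: that's the click. Now I'll back off and go up.

```bash
python3 -m inch '[[-0.2,0,0,0,0,0],[-0.3,0,0,0,0,0],[-0.3,0,0,0,0,0],[-0.2,0,0,0,0,0],[0,0,-0.3,0,0,0]]' >/dev/null
python3 -m inch '[[0,0,-0.7,0,0,0],[-0.3,0,-1,0,0,0],[-0.3,0,-1,0,0,0],[0,0,-0.5,0,0,0],[0,0,0,0,0,0]]' >/dev/null
python3 -c "
from h import *;st();snap('wrist','w6');snap('side','s6')
a=cv2.imread('pics/w6.png')
b=cv2.resize(cv2.imread('pics/s6.png')[125:320,235:390],None,fx=1.5,fy=1.5,interpolation=2)
o=np.zeros((420,800,3),np.uint8);o[:,:560]=a;o[:b.shape[0],565:565+b.shape[1]]=b;cv2.imwrite('pics/w6b.png',o)"
```

```text
t 11.2333 tip local -0.0965 -0.001 0.1965 yaw -0.189 zax [ 0.009 -0.001 -1.   ] F 1.62 -0.11 0.14 q7 -2.04 0.0
```

View pics/w6b.png

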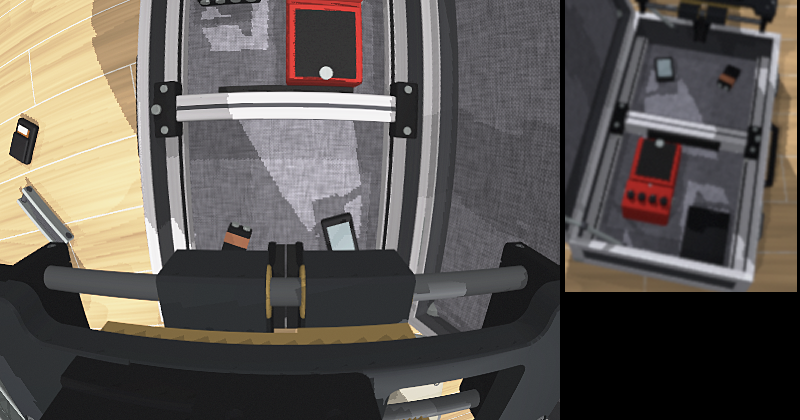

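The brace now sits just short of the pedal: its bar is at rows 95–120 and its shoe at (165,108) covers the catch. The pedal, tuner and battery haven't moved, and the hand is clear.

```bash
python3 -m inch '[[0,0,0,0,0,0],[0,0,0,0,0,0],[0,0,0,0,0,0],[0,0,0,0,0,0],[0,0,0,0,0,0]]' >/dev/null
python3 -c "
from h import *;print(fz('w6',283,121,.074));st();print(job.close_job())"
```

```text
(np.float64(-0.0216), np.float64(0.0019))
t 11.75 tip local -0.099 -0.0022 0.19 yaw -0.1894 zax [-0.001  0.    -1.   ] F 0.29 -0.06 -0.93 q7 -2.04 0.0
the job is handed in; nothing more can be done
None
```

I pushed the brace until its roller clicked into the catch (about 4.6 mm drop-in, push force read at up to about 4.5 N), left the pedal and everything else in view in place, took the hand clear and handed the job in at about 11.8 s.

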